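# Square a carton on the laser engraver's bed and shut the drawer

### The arm

A 6-joint arm with a two-finger parallel gripper is mounted at the origin on a cart in front of the work surface, level with it; the furniture and walls round the work are solid. World frame = base frame: x ahead of the robot, y to its left, z up, the work surface at z = 0. Lengths are in m, angles in rad, forces in N, time in s.
With the tool pointing down it reaches from about 0.375 to 0.9 m from the base axis. Payload 3.1 kg.
Tool frame: the origin (TCP) lies midway between the tips of the shut fingers; the grasp point (between the pads) lies 19 mm behind it (manip.grasp_offset is the distance from the TCP to the grasp point, in m); z points along the fingers, y is the line along which they close (so a half turn about z gives the same grasp; the last joint's range is limited). The gripper opens to 85 mm and grips with 20 to 120 N. Pads are 22 mm wide; open, the fingers measure 114 mm over their backs; the gripper's body (76 mm by 85 mm) begins 54 mm behind the grasp point. The pads swing forward as they close: fully open they stand 13 mm farther back than shut.
Start: joints at [-1.446, 0.527, 1.433, -0, 1.181, -0.178], TCP at [0.187, -0.596, 0.231] pointing down, gripper open.
Joint ranges: [-3.08, 3.08], [-0.75, 2.2], [0.22, 2.44], [-1.43, 4.57], [0, 2.65], [-2.85, 2.85]. Speed limits (rad/s): [2.79, 2.79, 3.14, 3.14, 3.14, 3.14].

### API

Orientations are given as a unit quaternion [x, y, z, w].
In Python, from station import sensors, cams, order, manip gives the robot as it stands.
- The arm moves only by the tool move_arm, never from a script. Its argument "targets" is a list of rows, each an object of numbers: "dx", "dy", "dz": the shift along the world's x, y, z normalised to -1 to 1, where 1 is 25 mm; "rx", "ry", "rz": the turn, a rotation vector about the world's x, y, z normalised to -1 to 1, where 1 is 30 degrees. A call has exactly 10 rows; each row shifts and turns the commanded pose from where the row before left it; what a row does not reach is not made up. A row lasts 1/8 s, in which the tool goes at most 62.5 mm and 10.7 degrees, less where a joint would pass 70% of its speed; a pose out of reach is approached as far as the arm can. A call with a number of a shift or a turn outside -1 to 1 is refused whole. A call with a gripper value outside its range is refused whole. "claw" is the opening in per cent of the stroke, from 0 (shut) to 100 (fully open), set as the call begins (left out, the last holds). The fingers move at their own pace and stop on an object; "newtons" is the grip in N (left out, the last holds). Time passes only in rows, so rows that do not move let the fingers close, or fill a call up. It gives the time, the measured TCP pose, the force, the opening and the grip force at its end, in the units of the state.
- sensors.sense(): the state, without advancing time (a new reading comes with each control period).
- cams.snapshot(name): name is "side" or "top"; returns the picture (420x560x3 uint8, red, green, blue); there is no depth.
- cams.camera_model(name): a dict with "fx", "fy", "cx", "cy" (pixels), "extrinsics" (4x4, takes a point from world to camera coordinates). Camera axes: x right, y down, z forward; pixel columns grow to the right and rows downward; lengths in m; the calibration is good to about 2 mm. A picture is of the moment at which its call begins. camera_model takes no time and is no camera call.
- order.sign_off(): hands the job in; it is judged then, once.
The state is a dict: "t": time; "q": joint angles; "qd": joint speeds; "tau": joint torques, N m; "tcp_pos": TCP position; "tool_rot": TCP orientation; "force": force on the tool from outside, world axes, zero at the start; "ft_torque": the same for the moment, N m; "finger_gap": opening from 0.0 (shut) to 1.0 (fully open); "gripper_force": force on a finger pad.
Only numpy, scipy, OpenCV 4.12 (cv2) and the standard library are available. Lean on these libraries where they do the work, as an engineer would, in place of code of your own. Each camera call takes 0.05 s, during which the arm holds its last target. There are 200 camera calls.

### The job

The small carton lies askew on the laser engraver's bed and would catch in the machine's mouth. Slide it until it is centred on the raised aluminium bed plate, with no edge overhanging the plate anywhere, and only then push the drawer fully home for marking. Keep the carton lying flat on the plate, and do not disturb the spray can, the tape measure or the sanding block.

Things in the scene. Friction and masses are not known exactly. Their poses are not given: they have to be found in the camera images.
- engraver: Low white desktop laser engraver fixed on the bench, orange window on top: 210 mm deep (x), 250 mm wide (y), 126 mm high. Origin: centre of its underside. Its x axis points from its front face (x = -105 mm, turned to the robot's left) to its back; the drawer slides along it. The mouth in the front face is 206 mm wide, centred, open from 12 to 98 mm above the bench.
- bed_centre (a point): Centre of the upper face of the aluminium bed plate in the drawer; moves with it; axes as the engraver's. The plate is 132 mm (x) by 186 mm (y), its upper face level, 40 mm above the bench and 18 mm above the grey tray under it (196 mm wide). With the drawer fully out the plate's rear edge is 22 mm in front of the housing's face.
- drawer_front (a point): Middle of the front of the black pull lip on the drawer's white front panel, 92 mm above the bench; moves with the drawer; axes as the engraver's. The lip is 110 mm wide, 12 mm high and stands 19 mm out from the panel. The panel is 14 mm thick, 236 mm wide, its top 104 mm above the bench; between it and the plate's front edge is a 36 mm gap.
- bed_drawer (a joint): The drawer's slide, in m: 0 = fully out (as at the start), 0.190 = fully home (front panel against the housing). It grows as the drawer is pushed along the engraver's +x. It stays where it is left; pushing takes about 4 to 7 N.
- carton: Closed buff cardboard carton, 90 x 156 x 42 mm (x, y, z), 0.2 to 0.45 kg, lying flat and loose on the bed plate, where it starts out of square and overhanging the plate's +y edge by 15 to 55 mm. Origin: centre of its underside; z up; its long side is its y axis. Square on the plate, its y axis lies along the engraver's y axis (either way round). It slides on the plate when pushed.
- corner_a (a point): lower -x, -y corner of the carton's underside (45 mm and 78 mm from the body's origin along its own x and y); travels with the carton
- corner_b (a point): lower -x, +y corner of the carton's underside (45 mm and 78 mm from the body's origin along its own x and y); travels with the carton
- corner_c (a point): lower +x, +y corner of the carton's underside (45 mm and 78 mm from the body's origin along its own x and y); travels with the carton
- corner_d (a point): lower +x, -y corner of the carton's underside (45 mm and 78 mm from the body's origin along its own x and y); travels with the carton
- spray_can: Bystander: green and red spray can standing upright, 67 x 71 x 208 mm; origin at the centre of its underside.
- tape_measure: Bystander: yellow pocket tape measure, 36 x 79 x 66 mm, standing; origin at the centre of its underside.
- sanding_block: Bystander: brown sanding block, 61 x 100 x 29 mm, lying flat; origin at the centre of its underside.

How it is judged:
By the outcome, as a careful person would: the job done as asked, in the order asked, and still so for the second after the job is handed in, with the robot touching nothing.
It also fails if it takes over 48 s, if anything falls off the work surface, if the arm or the gripper's body presses on something with over 40 N, if the wrist force passes 120 N, or if a joint passes its speed limit or range.

## Working session

There is one attempt and no reset: what is moved stays moved. The work goes in short steps, Python scripts to look and compute and a tool call to move; the robot and the scene stay as the last step left them, time stands still between calls to the robot, and variables do not carry over. Pictures are saved under pics/ and viewed, at most 10 in all, crops included, and the job is handed in when it is done.

Besides the shell and the picture viewer there is one more tool, called as name([rows], argument=value, ...), one row to a line, values as JSON. move_arm: Moves the arm, as the interface text tells. Scaled input: -1 to 1 covers 25 mm each way for a shift and 30 degrees each way for a turn. Its arguments: {"type":"object","properties":{"targets":{"type":"array"},"claw":{"type":"number"},"newtons":{"type":"number"}},"required":["targets"]}

```bash
mkdir -p pics; ls; python3 - <<'E'
from station import sensors,cams,order,manip
import cv2,numpy as np
s=sensors.sense();print(s['t'],s['tcp_pos'],s['tool_rot'],s['finger_gap'],manip.grasp_offset)
for n in('side','top'):
    m=cams.camera_model(n);print(n,{k:np.round(v,4).tolist() for k,v in m.items()})
    cv2.imwrite(f'pics/{n}0.png',cams.snapshot(n)[:,:,::-1])
E
```

```text
pics
0.0 [ 0.18690255 -0.59565448  0.23030241] [ 9.88484497e-01  1.51318218e-01  2.08370776e-05 -1.09373032e-03] 1.0014573040306263 0.0187
side {'fx': 545.7005, 'fy': 545.7005, 'cx': 270.1255, 'cy': 214.6445, 'extrinsics': [[-0.9555, -0.2938, 0.0256, 0.4675], [-0.1727, 0.4871, -0.8561, 0.1943], [0.2391, -0.8225, -0.5162, 1.685], [0.0, 0.0, 0.0, 1.0]]}
top {'fx': 487.363, 'fy': 487.363, 'cx': 279.9248, 'cy': 212.5323, 'extrinsics': [[0.4497, -0.8931, -0.0117, -0.259], [-0.7826, -0.3877, -0.487, 0.4549], [0.4304, 0.2281, -0.8733, 1.5915], [0.0, 0.0, 0.0, 1.0]]}
```

View pics/top0.png

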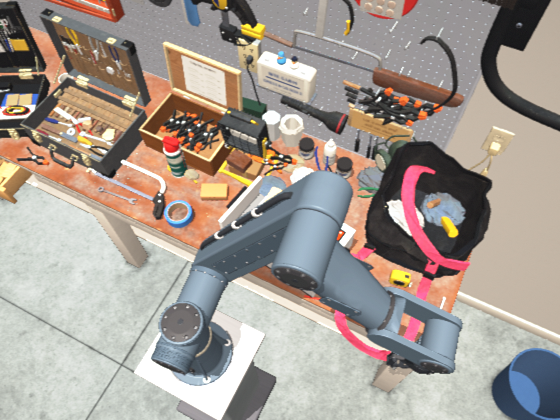

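View pics/side0.png

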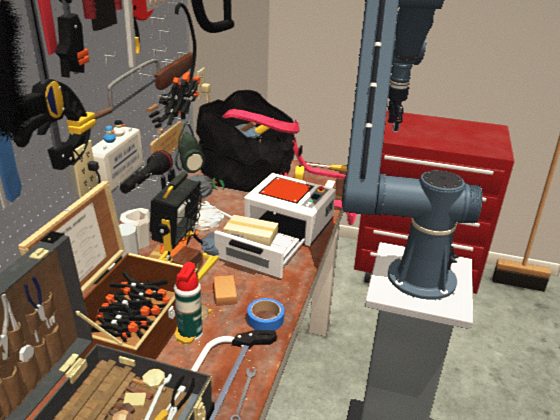

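Side view: the carton is at about (248,230), the drawer's front panel at (255,252) and the housing at (290,205). In the top view the arm hides the engraver. I'll enlarge the side view first.

```bash
python3 - <<'E'
import cv2
i=cv2.imread('pics/side0.png')[165:285,195:345]
cv2.imwrite('pics/c0.png',cv2.resize(i,None,fx=5,fy=5,interpolation=cv2.INTER_CUBIC))
E
```

```text
(no output)
```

View pics/c0.png

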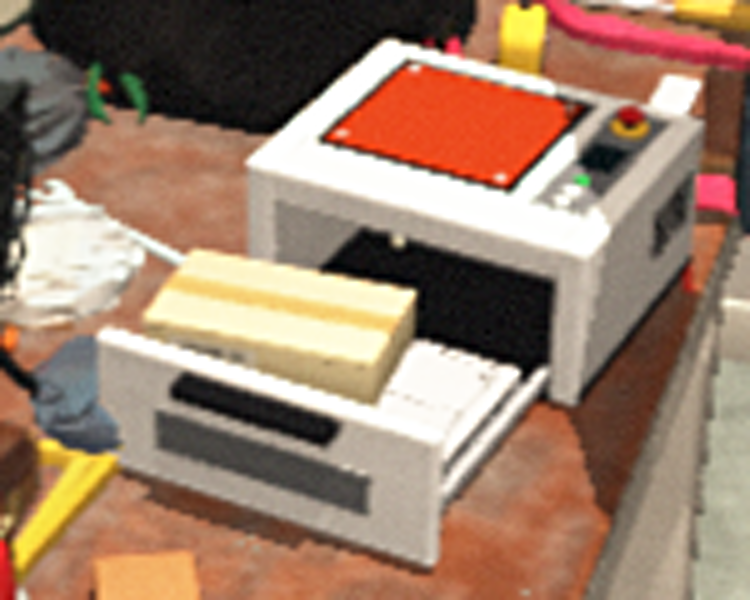

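The crop shows the drawer fully out and the carton with its far end overhanging. Crop pixels: carton top corners (190,250), (415,295), (145,318) and about (375,365); panel top (100,330)–(440,437); housing top (248,163), (583,255), (702,122), (390,42).

```bash
cat > h.py <<'E'
import numpy as np
from station import sensors,cams
def ray(n,u,v,z):
    m=cams.camera_model(n);E=np.array(m['extrinsics']);R=E[:3,:3];c=-R.T@E[:3,3]
    d=R.T@np.array([(u-m['cx'])/m['fx'],(v-m['cy'])/m['fy'],1]);return c+d*(z-c[2])/d[2]
def proj(n,p):
    m=cams.camera_model(n);E=np.array(m['extrinsics']);q=E[:3,:3]@np.array(p)+E[:3,3]
    return np.array([q[0]/q[2]*m['fx']+m['cx'],q[1]/q[2]*m['fy']+m['cy']])
E
python3 - <<'E'
from h import *
f=lambda u,v,z:ray('side',195+u/5,165+v/5,z)[:2]
def show(nm,pts,z):
    P=np.array([f(u,v,z) for u,v in pts]);print(nm,P.round(4).tolist());D=np.roll(P,-1,0)-P
    print('  len',np.linalg.norm(D,axis=1).round(4),'ang',np.degrees(np.arctan2(D[:,1],D[:,0])).round(1),'mean',P.mean(0).round(4))
show('house',[(248,163),(583,255),(702,122),(390,42)],.126)
show('panel',[(100,330),(440,437)],.104)
show('lip',[(175,378),(335,440)],.092)
show('carton',[(190,250),(415,295),(375,363),(145,318)],.082)
show('can',[((189-195)*5,(338-165)*5)],0)
show('block',[((225-195)*5,(285-165)*5)],.029)
E
```

```text
house [[0.6068, -0.0797], [0.3662, -0.0388], [0.3293, -0.2409], [0.5691, -0.2845]]
  len [0.244  0.2055 0.2438 0.2082] ang [ 170.3 -100.4  -10.3   79.6] mean [ 0.4678 -0.161 ]
panel [[0.6359, 0.1133], [0.4049, 0.1548]]
  len [0.2347 0.2347] ang [169.8 -10.2] mean [0.5204 0.1341]
lip [[0.5797, 0.1312], [0.4672, 0.1616]]
  len [0.1166 0.1166] ang [164.9 -15.1] mean [0.5235 0.1464]
carton [[0.6298, -0.0291], [0.4723, -0.0249], [0.4733, 0.0604], [0.6275, 0.0593]]
  len [0.1576 0.0852 0.1542 0.0884] ang [178.5  89.3  -0.4 -88.5] mean [0.5507 0.0164]
can [[0.5684, 0.4687]]
  len [0.] ang [0.] mean [0.5684 0.4687]
block [[0.5457, 0.2645]]
  len [0.] ang [0.] mean [0.5457 0.2645]
```

Sizes agree with those given. Before moving I'll check what stands near the path: the bag, and the clutter on the far side of the carton.

```bash
python3 - <<'E'
from h import *
for n,u,v,z in [('top',375,240,0),('top',465,270,0),('top',375,240,.15),('top',402,278,.05),('top',490,210,.15),('top',415,145,.2),('side',195,145,.1),('side',250,95,.2),('side',295,150,.1),
 ('side',211,217,.02),('side',231,217,.0),('side',195+75/5,165+390/5,.03),('side',195+115/5,165+440/5,0),('side',185,190,.1),('side',195+523/5,165+40/5,.05)]:
    print(n,u,v,ray(n,u,v,z).round(3))
for n in('top','side'):
    E=np.array(cams.camera_model(n)['extrinsics']);print(n,(-E[:3,:3].T@E[:3,3]).round(2))
o=np.array([.502,.029])
a=np.radians(-10.2);ey=np.array([np.cos(a),np.sin(a)]);ex=np.array([ey[1],-ey[0]])
print('far',o+.165*ey-.005*ex,'rt',ex,ey)
E
```

```text
top 375 240 [ 0.632 -0.361  0.   ]
top 465 270 [ 0.663 -0.688  0.   ]
top 375 240 [ 0.553 -0.366  0.15 ]
top 402 278 [ 0.512 -0.497  0.05 ]
top 490 210 [ 0.834 -0.676  0.15 ]
top 415 145 [ 0.943 -0.358  0.2  ]
side 195 145 [ 0.962 -0.472  0.1  ]
side 250 95 [ 0.858 -0.869  0.2  ]
side 295 150 [ 0.56  -0.568  0.1  ]
side 211 217 [ 0.734 -0.086  0.02 ]
side 231 217 [ 0.68  -0.141  0.   ]
side 210.0 243.0 [0.669 0.079 0.03 ]
side 218.0 253.0 [0.64  0.083 0.   ]
side 185 190 [ 0.837 -0.104  0.1  ]
side 299.6 173.0 [ 0.512 -0.469  0.05 ]
top [-0.21 -0.42  1.61]
side [0.08 1.43 1.02]
far [0.6652777 0.004702 ] rt [-0.17708474 -0.98419561] [ 0.98419561 -0.17708474]
```

move_arm([
  {"dx": 1,"dy": 1,"rz": -0.09},
  {"dx": 1,"dy": 1,"rz": -0.09},
  {"dx": 1,"dy": 1,"rz": -0.09},
  {"dx": 1,"dy": 1,"rz": -0.09},
  {"dx": 1,"dy": 1,"rz": -0.09},
  {"dx": 1,"dy": 1,"rz": -0.09},
  {"dx": 1,"dy": 1,"rz": -0.09},
  {"dx": 1,"dy": 1,"rz": -0.09},
  {"dx": 1,"dy": 1,"rz": -0.1},
  {"dx": 1,"dy": 1,"rz": -0.1},
], claw=50)

```text
schema error: expected keys dx, dy, dz, rx, ry, rz
```

move_arm([
  {"dx": 0.7,"dy": 1},
  {"dx": 0.7,"dy": 1},
  {"dx": 0.7,"dy": 1},
  {"dx": 0.7,"dy": 1},
  {"dx": 0.7,"dy": 1},
  {"dx": 0.7,"dy": 1},
  {"dx": 0.8,"dy": 1},
  {"dx": 0.9,"dy": 1},
  {"dx": 1,"dy": 1},
  {"dx": 1,"dy": 1},
])

```text
schema error: expected keys dx, dy, dz, rx, ry, rz
```

```bash
python3 - <<'E'
from h import *
import cv2
s=sensors.sense();print(s['t'],s['tcp_pos'],s['tool_rot'],s['finger_gap'],s['q'])
a=cams.snapshot('top')[:,:,::-1];b=cams.snapshot('side')[:,:,::-1]
cv2.imwrite('pics/t1.png',a);cv2.imwrite('pics/s1.png',b)
u=lambda i:cv2.resize(i,(400,480),interpolation=cv2.INTER_CUBIC)
cv2.imwrite('pics/m1.png',np.hstack([u(a[130:310,200:350]),u(b[110:290,195:345])]))
E
```

```text
0.1 [ 0.18689689 -0.59572499  0.23043835] [ 9.88485510e-01  1.51312369e-01  1.40686109e-05 -9.81599856e-04] 1.0012132710140347 [-1.44551318e+00  5.28367179e-01  1.43376422e+00 -2.60635742e-05
  1.18142451e+00 -1.78498674e-01]
```

View pics/m1.png

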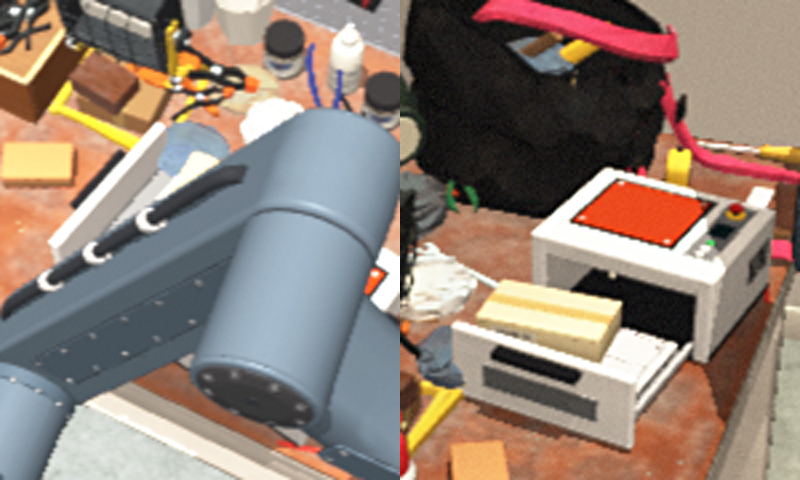

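The move was refused because every row needs all six keys, so the arm hasn't moved. The picture shows the scene unchanged: rag at the left of the top view, around crop (190,150), and a white heap behind the carton, around crop (270,120).

move_arm([
  {"dx": 1,"dy": 1,"dz": 0,"rx": 0,"ry": 0,"rz": -0.09},
  {"dx": 1,"dy": 1,"dz": 0,"rx": 0,"ry": 0,"rz": -0.09},
  {"dx": 1,"dy": 1,"dz": 0,"rx": 0,"ry": 0,"rz": -0.09},
  {"dx": 1,"dy": 1,"dz": 0,"rx": 0,"ry": 0,"rz": -0.09},
  {"dx": 1,"dy": 1,"dz": 0,"rx": 0,"ry": 0,"rz": -0.09},
  {"dx": 1,"dy": 1,"dz": 0,"rx": 0,"ry": 0,"rz": -0.09},
  {"dx": 1,"dy": 1,"dz": 0,"rx": 0,"ry": 0,"rz": -0.09},
  {"dx": 1,"dy": 1,"dz": 0,"rx": 0,"ry": 0,"rz": -0.09},
  {"dx": 1,"dy": 1,"dz": 0,"rx": 0,"ry": 0,"rz": -0.1},
  {"dx": 1,"dy": 1,"dz": 0,"rx": 0,"ry": 0,"rz": -0.1},
], claw=50)

```text
t: 1.45
tcp_pos: [0.4377, -0.3454, 0.2312]
tool_rot: [0.996, -0.09, -0.0, -0.0]
force: [0.4, 0.2, 0.0]
finger_gap: 0.499
gripper_force: 0.0
```

move_arm([
  {"dx": 0.7,"dy": 1,"dz": 0,"rx": 0,"ry": 0,"rz": 0},
  {"dx": 0.7,"dy": 1,"dz": 0,"rx": 0,"ry": 0,"rz": 0},
  {"dx": 0.7,"dy": 1,"dz": 0,"rx": 0,"ry": 0,"rz": 0},
  {"dx": 0.7,"dy": 1,"dz": 0,"rx": 0,"ry": 0,"rz": 0},
  {"dx": 0.7,"dy": 1,"dz": 0,"rx": 0,"ry": 0,"rz": 0},
  {"dx": 0.8,"dy": 1,"dz": 0,"rx": 0,"ry": 0,"rz": 0},
  {"dx": 0.8,"dy": 1,"dz": 0,"rx": 0,"ry": 0,"rz": 0},
  {"dx": 0.9,"dy": 1,"dz": 0,"rx": 0,"ry": 0,"rz": 0},
  {"dx": 1,"dy": 1,"dz": 0,"rx": 0,"ry": 0,"rz": 0},
  {"dx": 1,"dy": 1,"dz": 0,"rx": 0,"ry": 0,"rz": 0},
])

```text
t: 2.7
tcp_pos: [0.6376, -0.0954, 0.2311]
tool_rot: [0.996, -0.089, -0.0, -0.0]
force: [0.5, -0.5, -0.3]
finger_gap: 0.497
gripper_force: 0.0
```

```bash
python3 - <<'E'
from h import *
import cv2
s=sensors.sense();print(s['t'],s['tcp_pos'],s['tool_rot'],s['finger_gap'],s['q'])
a=cams.snapshot('top')[:,:,::-1];b=cams.snapshot('side')[:,:,::-1]
cv2.imwrite('pics/t2.png',a);cv2.imwrite('pics/s2.png',b)
u=lambda i:cv2.resize(i,(400,480),interpolation=cv2.INTER_CUBIC)
cv2.imwrite('pics/m2.png',np.hstack([u(a[130:310,200:350]),u(b[110:290,195:345])]))
E
```

```text
2.7 [ 0.63756552 -0.09544607  0.23108721] [ 9.96045595e-01 -8.88432711e-02 -2.12090667e-04 -1.76751514e-05] 0.4971569292871304 [-3.21614117e-01  5.54963204e-01  1.38011097e+00 -6.78431283e-05
  1.20693938e+00  1.42712750e+00]
```

View pics/m2.png

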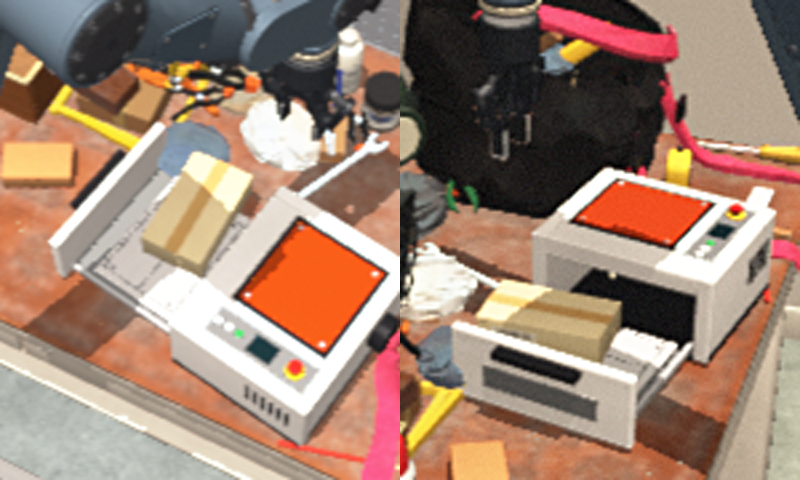

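The top view is now clear. The carton's top spans crop (142–252, 153–272), with the rag at (190,150) and the heap at (280,130) just beyond its far end. I'll enlarge that part to measure.

```bash
python3 - <<'E'
import cv2
i=cv2.imread('pics/t2.png')[170:260,215:325]
cv2.imwrite('pics/c2.png',cv2.resize(i,None,fx=6.5,fy=6.5,interpolation=cv2.INTER_CUBIC))
E
```

```text
(no output)
```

View pics/c2.png

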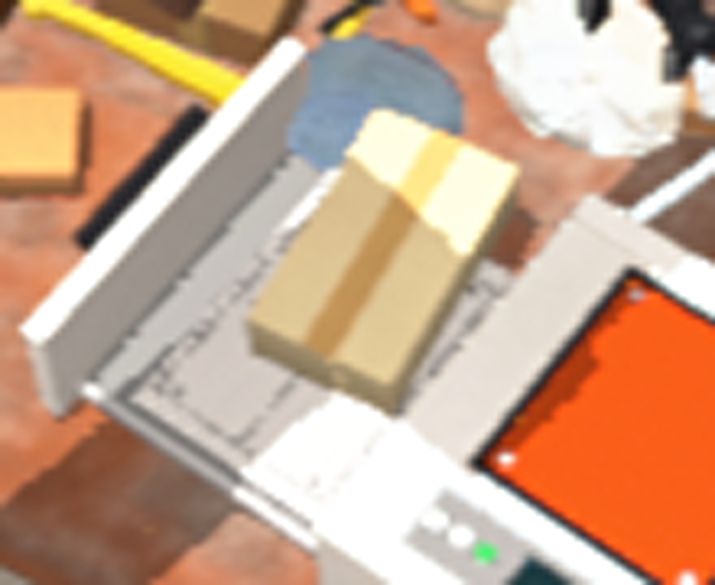

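```bash
python3 - <<'E'
from h import *
f=lambda u,v,z:ray('top',215+u/6.5,170+v/6.5,z)[:2]
def show(nm,pts,z):
    P=np.array([f(u,v,z) for u,v in pts]);print(nm,P.round(4).tolist());D=np.roll(P,-1,0)-P
    print('  len',np.linalg.norm(D,axis=1).round(4),'ang',np.degrees(np.arctan2(D[:,1],D[:,0])).round(1),'mean',P.mean(0).round(4))
show('carton',[(248,318),(375,110),(520,168),(397,384)],.082)
show('panel outer/inner',[(22,327),(285,38),(306,46),(45,338)],.104)
show('housefar',[(585,200)],.126)
show('rag',[(290,160),(375,170),(465,100),(400,45)],.01)
show('heap',[(490,60),(560,145),(640,155)],.01)
o=np.array([.502,.029]);ex=np.array([-.177,-.984]);ey=np.array([.984,-.177])
print('rag in e', [((f(u,v,.01)-o)@ex*1e3,(f(u,v,.01)-o)@ey*1e3) for u,v in [(290,160),(375,165),(465,100),(560,145),(490,60)]])
E
```

```text
carton [[0.4742, 0.0544], [0.6247, 0.0534], [0.6266, -0.0373], [0.4742, -0.0372]]
  len [0.1505 0.0907 0.1524 0.0916] ang [ -0.4 -88.8 180.   90. ] mean [0.5499 0.0083]
panel outer/inner [[0.4052, 0.1544], [0.6329, 0.1144], [0.6334, 0.1012], [0.4049, 0.1399]]
  len [0.2312 0.0132 0.2318 0.0145] ang [-10.  -87.9 170.4  88.8] mean [0.5191 0.1275]
housefar [[0.5998, -0.0887]]
  len [0.] ang [0.] mean [ 0.5998 -0.0887]
rag [[0.611, 0.1047], [0.6271, 0.0566], [0.6943, 0.0307], [0.712, 0.0832]]
  len [0.0507 0.072  0.0554 0.1033] ang [-71.5 -21.1  71.3 168. ] mean [0.6611 0.0688]
heap [[0.7263, 0.0298], [0.691, -0.0336], [0.7056, -0.0788]]
  len [0.0726 0.0476 0.1106] ang [-119.1  -72.    79.2] mean [ 0.7076 -0.0275]
rag in e [(np.float64(-93.7883821510751), np.float64(93.84529808403364)), (np.float64(-51.37840212608123), np.float64(120.9619601229974)), (np.float64(-35.69976407332807), np.float64(188.87354327051958)), (np.float64(28.1386526557532), np.float64(197.01953445163835)), (np.float64(-40.53287107683896), np.float64(220.5975209264387))]
```

move_arm([
  {"dx": 0.2,"dy": 0.9,"dz": 0,"rx": 0,"ry": 0,"rz": 0},
  {"dx": 0.2,"dy": 0.9,"dz": 0,"rx": 0,"ry": 0,"rz": 0},
  {"dx": 0.2,"dy": 0.9,"dz": -0.9,"rx": 0,"ry": 0,"rz": 0},
  {"dx": 0.2,"dy": 0.8,"dz": -0.9,"rx": 0,"ry": 0,"rz": 0},
  {"dx": 0,"dy": 0,"dz": -0.9,"rx": 0,"ry": 0,"rz": 0},
  {"dx": 0,"dy": 0,"dz": -0.9,"rx": 0,"ry": 0,"rz": 0},
  {"dx": 0,"dy": 0,"dz": -0.9,"rx": 0,"ry": 0,"rz": 0},
  {"dx": 0,"dy": 0,"dz": -0.9,"rx": 0,"ry": 0,"rz": 0},
  {"dx": 0,"dy": 0,"dz": -0.9,"rx": 0,"ry": 0,"rz": 0},
  {"dx": 0,"dy": 0,"dz": -0.9,"rx": 0,"ry": 0,"rz": 0},
], claw=40)

```text
t: 4.05
tcp_pos: [0.6568, -0.0079, 0.0509]
tool_rot: [0.996, -0.089, 0.0, -0.0]
force: [0.5, 0.4, 0.4]
finger_gap: 0.396
gripper_force: 0.0
```

move_arm([
  {"dx": -0.28,"dy": 0.05,"dz": 0,"rx": 0,"ry": 0,"rz": 0},
  {"dx": -0.28,"dy": 0.05,"dz": 0,"rx": 0,"ry": 0,"rz": 0},
  {"dx": -0.28,"dy": 0.05,"dz": 0,"rx": 0,"ry": 0,"rz": 0},
  {"dx": -0.28,"dy": 0.05,"dz": 0,"rx": 0,"ry": 0,"rz": 0},
  {"dx": -0.28,"dy": 0.05,"dz": 0,"rx": 0,"ry": 0,"rz": 0},
  {"dx": -0.28,"dy": 0.05,"dz": 0,"rx": 0,"ry": 0,"rz": 0},
  {"dx": -0.28,"dy": 0.05,"dz": 0,"rx": 0,"ry": 0,"rz": 0},
  {"dx": -0.28,"dy": 0.05,"dz": 0,"rx": 0,"ry": 0,"rz": 0},
  {"dx": -0.24,"dy": 0.05,"dz": 0,"rx": 0,"ry": 0,"rz": 0},
  {"dx": -0.12,"dy": 0.02,"dz": 0,"rx": 0,"ry": 0,"rz": 0},
])

```text
t: 5.3
tcp_pos: [0.5914, 0.0032, 0.0512]
tool_rot: [0.996, -0.089, -0.0, -0.0]
force: [2.4, -1.3, 1.9]
finger_gap: 0.397
gripper_force: 1.6
```

```bash
python3 - <<'E'
from h import *
import cv2
s=sensors.sense();print(s['t'],s['tcp_pos'],s['force'])
a=cams.snapshot('top')[:,:,::-1];b=cams.snapshot('side')[:,:,::-1]
u=lambda i:cv2.resize(i,(400,600),interpolation=cv2.INTER_CUBIC)
cv2.imwrite('pics/m3.png',np.hstack([u(a[170:290,225:305]),u(b[175:295,205:285])]))
E
```

```text
5.3 [0.59143279 0.0031906  0.05118807] [ 2.36155777 -1.32704641  1.94425873]
```

View pics/m3.png

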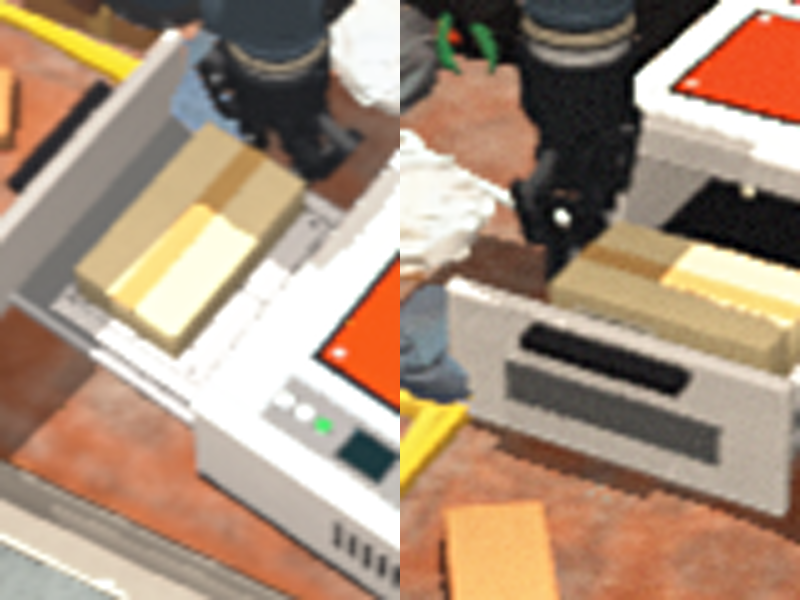

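Top crop: the carton is now nearly square, with top corners (76,268), (208,125), (305,183) and (180,335), and lower near corners (80,292) and (178,356). In the side crop it lies flat.

```bash
python3 - <<'E'
from h import *
import cv2
f=lambda u,v,z:ray('top',225+u/5,170+v/5,z)[:2]
o=np.array([.500,.021]);a=np.radians(-10.2);ey=np.array([np.cos(a),np.sin(a)]);ex=np.array([ey[1],-ey[0]])
def show(nm,pts,z):
    P=np.array([f(u,v,z) for u,v in pts]);D=np.roll(P,-1,0)-P
    e=lambda p:np.c_[(p-o)@ex,(p-o)@ey].round(4).tolist()
    print(nm,e(P),'len',np.linalg.norm(D,axis=1).round(4),'ang',np.degrees(np.arctan2(D[:,1],D[:,0])).round(1),'mean',e(P.mean(0)[None]))
show('carton',[(76,268),(208,125),(305,183),(180,335)],.082)
show('low',[(80,292),(178,356)],.04)
show('panel outer',[(0,238),(177,32)],.104)
# predicted plate corners in crop px, for checking
for x,y in [(-66,-93),(-66,93),(66,93),(66,-93)]:
    p=o+ex*x/1e3+ey*y/1e3;print('plate',x,y,((proj('top',[*p,.04])-[225,170])*5).round(),((proj('side',[*p,.04])-[205,175])*5).round())
s=sensors.sense();print('tool e',(s['tcp_pos'][:2]-o)@ex,(s['tcp_pos'][:2]-o)@ey)
E
```

```text
carton [[-0.0535, -0.0735], [-0.0507, 0.076], [0.0355, 0.079], [0.0383, -0.0712]] len [0.1495 0.0863 0.1502 0.0919] ang [-11.3 -98.2 170.9  81.2] mean [[-0.0076, 0.0026]]
low [[-0.0556, -0.0719], [0.0331, -0.07]] len [0.0887 0.0887] ang [-99.  81.] mean [[-0.0112, -0.0709]]
panel outer [[-0.1028, -0.0948], [-0.1094, 0.1158]] len [0.2107 0.2107] ang [ -8.4 171.6] mean [[-0.1061, 0.0105]]
plate -66 -93 [ 50. 305.] [386. 421.]
plate -66 93 [208. 128.] [126. 338.]
plate 66 93 [350. 220.] [226. 243.]
plate 66 -93 [195. 405.] [475. 318.]
tool e 0.001267482863751516 0.09273415207733243
```

move_arm([
  {"dx": -0.13,"dy": 0.02,"dz": 0,"rx": 0,"ry": 0,"rz": 0},
  {"dx": 0,"dy": 0,"dz": 0,"rx": 0,"ry": 0,"rz": 0},
  {"dx": 0.6,"dy": -0.1,"dz": 0,"rx": 0,"ry": 0,"rz": 0},
  {"dx": 0,"dy": 0,"dz": 1,"rx": 0,"ry": 0,"rz": 0},
  {"dx": 0,"dy": 0,"dz": 1,"rx": 0,"ry": 0,"rz": 0},
  {"dx": 0,"dy": 0,"dz": 1,"rx": 0,"ry": 0,"rz": 0},
  {"dx": 0,"dy": 0,"dz": 0.6,"rx": 0,"ry": 0,"rz": 0.3},
  {"dx": -0.9,"dy": 0.9,"dz": 0,"rx": 0,"ry": 0,"rz": 0.3},
  {"dx": -0.9,"dy": 0.9,"dz": 0,"rx": 0,"ry": 0,"rz": 0.3},
  {"dx": -0.9,"dy": 0.9,"dz": 0,"rx": 0,"ry": 0,"rz": 0.3},
])

```text
t: 6.65
tcp_pos: [0.5331, 0.0692, 0.1404]
tool_rot: [0.974, 0.226, -0.003, -0.001]
force: [0.2, 0.6, -0.2]
finger_gap: 0.402
gripper_force: 0.0
```

move_arm([
  {"dx": -0.9,"dy": 0.9,"dz": 0,"rx": 0,"ry": 0,"rz": 0.3},
  {"dx": 0,"dy": 0.2,"dz": 0,"rx": 0,"ry": 0,"rz": 0.3},
  {"dx": 0,"dy": 0,"dz": 0,"rx": 0,"ry": 0,"rz": 0.3},
  {"dx": 0,"dy": 0,"dz": 0,"rx": 0,"ry": 0,"rz": 0.3},
  {"dx": 0,"dy": 0,"dz": 0,"rx": 0,"ry": 0,"rz": 0.3},
  {"dx": 0,"dy": 0,"dz": 0,"rx": 0,"ry": 0,"rz": 0.3},
  {"dx": 0,"dy": 0,"dz": 0,"rx": 0,"ry": 0,"rz": 0},
  {"dx": 0,"dy": 0,"dz": 0,"rx": 0,"ry": 0,"rz": 0},
  {"dx": 0,"dy": 0,"dz": 0,"rx": 0,"ry": 0,"rz": 0},
  {"dx": 0,"dy": 0,"dz": 0,"rx": 0,"ry": 0,"rz": 0},
], claw=60)

```text
t: 7.9
tcp_pos: [0.5136, 0.0959, 0.1413]
tool_rot: [0.767, 0.641, -0.0, -0.0]
force: [0.1, -0.5, 0.4]
finger_gap: 0.597
gripper_force: 0.0
```

```bash
python3 - <<'E'
from h import *
s=sensors.sense();o=np.array([.500,.021]);a=np.radians(-10.2);ey=np.array([np.cos(a),np.sin(a)]);ex=np.array([ey[1],-ey[0]])
print(s['t'],s['tcp_pos'],'e',(s['tcp_pos'][:2]-o)@ex,(s['tcp_pos'][:2]-o)@ey,'yaw',np.degrees(2*np.arctan2(s['tool_rot'][1],s['tool_rot'][0])))
E
```

```text
7.9 [0.51356795 0.09590612 0.14126516] e -0.07612494815727103 8.878668976903715e-05 yaw 79.7700747619263
```

move_arm([
  {"dx": 0,"dy": 0.08,"dz": -0.85,"rx": 0,"ry": 0,"rz": 0},
  {"dx": 0,"dy": 0,"dz": -0.85,"rx": 0,"ry": 0,"rz": 0},
  {"dx": 0,"dy": 0,"dz": -0.85,"rx": 0,"ry": 0,"rz": 0},
  {"dx": 0,"dy": 0,"dz": -0.85,"rx": 0,"ry": 0,"rz": 0},
  {"dx": -0.03,"dy": -0.18,"dz": 0,"rx": 0,"ry": 0,"rz": 0},
  {"dx": -0.03,"dy": -0.18,"dz": 0,"rx": 0,"ry": 0,"rz": 0},
  {"dx": -0.03,"dy": -0.18,"dz": 0,"rx": 0,"ry": 0,"rz": 0},
  {"dx": -0.03,"dy": -0.18,"dz": 0,"rx": 0,"ry": 0,"rz": 0},
  {"dx": -0.03,"dy": -0.12,"dz": 0,"rx": 0,"ry": 0,"rz": 0},
  {"dx": 0,"dy": 0,"dz": 0,"rx": 0,"ry": 0,"rz": 0},
])

```text
t: 9.15
tcp_pos: [0.5105, 0.0766, 0.0568]
tool_rot: [0.767, 0.641, 0.0, 0.001]
force: [-0.1, 1.6, 0.0]
finger_gap: 0.602
gripper_force: 0.8
```

```bash
python3 - <<'E'
from h import *
import cv2
s=sensors.sense();o=np.array([.500,.021]);a=np.radians(-10.2);ey=np.array([np.cos(a),np.sin(a)]);ex=np.array([ey[1],-ey[0]])
print(s['t'],s['tcp_pos'],s['force'],'e',(s['tcp_pos'][:2]-o)@ex,(s['tcp_pos'][:2]-o)@ey)
a=cams.snapshot('top')[:,:,::-1];b=cams.snapshot('side')[:,:,::-1]
u=lambda i:cv2.resize(i,(400,600),interpolation=cv2.INTER_CUBIC)
cv2.imwrite('pics/m4.png',np.hstack([u(a[170:290,225:305]),u(b[175:295,205:285])]))
E
```

```text
9.15 [0.51052474 0.07664185 0.05676146] [-0.07001231  1.62043472  0.01466329] e -0.056626230837180346 0.0005050795985289912
```

View pics/m4.png

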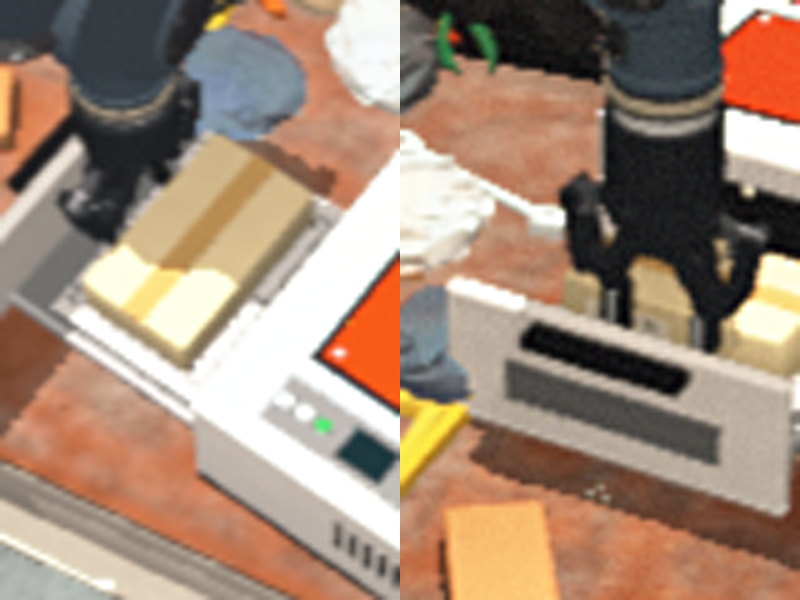

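move_arm([
  {"dx": 0.07,"dy": 0.4,"dz": 0,"rx": 0,"ry": 0,"rz": 0},
  {"dx": 0,"dy": 0,"dz": 1,"rx": 0,"ry": 0,"rz": 0},
  {"dx": 0,"dy": 0,"dz": 1,"rx": 0,"ry": 0,"rz": 0},
  {"dx": 0,"dy": 0,"dz": 1,"rx": 0,"ry": 0,"rz": 0},
  {"dx": 0.1,"dy": 1,"dz": 0.8,"rx": 0,"ry": 0,"rz": 0},
  {"dx": 0.2,"dy": 1,"dz": 0,"rx": 0,"ry": 0,"rz": 0},
  {"dx": 0.2,"dy": 1,"dz": 0,"rx": 0,"ry": 0,"rz": 0},
  {"dx": 0.2,"dy": 1,"dz": 0,"rx": 0,"ry": 0,"rz": 0},
  {"dx": 0.1,"dy": 0.5,"dz": 0,"rx": 0,"ry": 0,"rz": 0},
  {"dx": 0,"dy": 0,"dz": 0,"rx": 0,"ry": 0,"rz": 0},
])

```text
t: 10.5
tcp_pos: [0.5313, 0.2, 0.1509]
tool_rot: [0.767, 0.642, -0.0, -0.0]
force: [0.2, -0.4, -0.2]
finger_gap: 0.602
gripper_force: 0.0
```

```bash
python3 - <<'E'
from h import *
import cv2
s=sensors.sense();o=np.array([.500,.021]);a=np.radians(-10.2);ey=np.array([np.cos(a),np.sin(a)]);ex=np.array([ey[1],-ey[0]])
print(s['t'],s['tcp_pos'],s['force'],'e',(s['tcp_pos'][:2]-o)@ex,(s['tcp_pos'][:2]-o)@ey)
a=cams.snapshot('top')[:,:,::-1]
cv2.imwrite('pics/t5.png',a)
cv2.imwrite('pics/c5.png',cv2.resize(a[185:260,218:308],None,fx=8,fy=8,interpolation=cv2.INTER_CUBIC))
E
```

```text
10.5 [0.53134969 0.20001504 0.15094806] [ 0.18799061 -0.37622257 -0.24955867] e -0.1817373645178175 -0.0008466091387603813
```

View pics/c5.png

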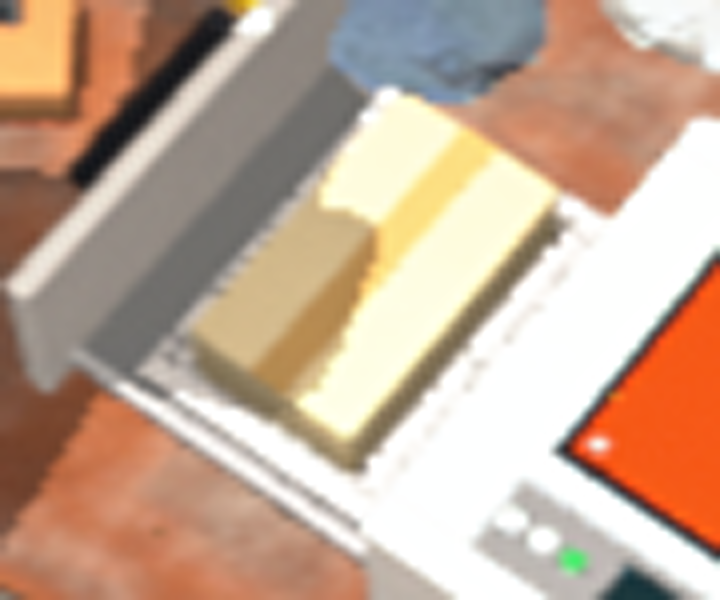

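Clear view. Carton top corners are (192,338), (400,92), (558,192) and (350,440), with lower corners at (198,372) and (355,470). The plate's front-left corner is near (138,365), its far-left near (378,92) and its far-right near (605,215).

```bash
python3 - <<'E'
from h import *
f=lambda u,v,z:ray('top',218+(u-.5)/8,185+(v-.5)/8,z)[:2]
o=np.array([.500,.021]);a=np.radians(-10.2);ey=np.array([np.cos(a),np.sin(a)]);ex=np.array([ey[1],-ey[0]])
e=lambda p:(np.c_[(p-o)@ex,(p-o)@ey]*1e3).round(1).tolist()
def show(nm,pts,z):
    P=np.array([f(u,v,z) for u,v in pts]);D=np.roll(P,-1,0)-P
    print(nm,e(P),'len',(np.linalg.norm(D,axis=1)*1e3).round(1),'ang',np.degrees(np.arctan2(D[:,1],D[:,0])).round(1),'mean',e(P.mean(0)[None]))
show('top',[(192,338),(400,92),(558,192),(350,440)],.082)
show('low',[(198,372),(355,470),(557,228)],.04)
show('plate',[(138,365),(378,92),(605,215)],.04)
show('panel outer, inner near top',[(8,288),(30,298)],.104)
show('tray edge near',[(80,355),(360,550)],.04)
show('hous',[(700,118)],.126)
for x,y in [(-66,-93),(-66,93),(66,93),(66,-93)]:
    p=o+ex*x/1e3+ey*y/1e3;print('plate',x,y,((proj('top',[*p,.04])-[218,185])*8).round())
E
```

```text
top [[-39.5, -80.9], [-43.0, 74.1], [46.2, 74.8], [47.2, -78.7]] len [155.   89.2 153.6  86.8] ang [ -8.9 -99.7 170.2  81.2] mean [[2.7, -2.7]]
low [[-42.9, -77.8], [44.1, -74.1], [43.0, 78.4]] len [ 87.1 152.6 178.3] ang [-97.8  -9.8 141. ] mean [[14.7, -24.5]]
plate [[-66.9, -91.2], [-67.9, 87.1], [56.7, 97.1]] len [178.3 125.  225.3] ang [ -9.9 -95.6 136.5] mean [[-26.0, 31.0]]
panel outer, inner near top [[-111.3, -117.7], [-100.4, -115.7]] len [11.1 11.1] ang [-90.1  89.9] mean [[-105.8, -116.7]]
tray edge near [[-91.3, -103.0], [69.8, -103.5]] len [161.1 161.1] ang [-100.4   79.6] mean [[-10.7, -103.2]]
hous [[89.0, 122.2]] len [0.] ang [0.] mean [[89.0, 122.2]]
plate -66 -93 [137. 368.]
plate -66 93 [388.  85.]
plate 66 93 [616. 231.]
plate 66 -93 [367. 527.]
```

The carton is centred to within about 3 mm and 1°, leaving 12 mm or more of plate on every side. Next I'll push the drawer by its lip.

move_arm([
  {"dx": 0,"dy": 0,"dz": -1,"rx": 0,"ry": 0,"rz": 0},
  {"dx": 0,"dy": 0,"dz": -1,"rx": 0,"ry": 0,"rz": 0},
  {"dx": 0,"dy": 0,"dz": -1,"rx": 0,"ry": 0,"rz": 0},
  {"dx": -0.07,"dy": -0.39,"dz": 0,"rx": 0,"ry": 0,"rz": 0},
  {"dx": -0.07,"dy": -0.39,"dz": 0,"rx": 0,"ry": 0,"rz": 0},
  {"dx": -0.04,"dy": -0.2,"dz": 0,"rx": 0,"ry": 0,"rz": 0},
  {"dx": -0.03,"dy": -0.16,"dz": 0,"rx": 0,"ry": 0,"rz": 0},
  {"dx": -0.03,"dy": -0.16,"dz": 0,"rx": 0,"ry": 0,"rz": 0},
  {"dx": -0.03,"dy": -0.16,"dz": 0,"rx": 0,"ry": 0,"rz": 0},
  {"dx": -0.03,"dy": -0.16,"dz": 0,"rx": 0,"ry": 0,"rz": 0},
])

```text
t: 11.8
tcp_pos: [0.5248, 0.1595, 0.0768]
tool_rot: [0.767, 0.642, 0.001, 0.0]
force: [-0.6, 4.6, 2.8]
finger_gap: 0.602
gripper_force: 2.2
```

move_arm([
  {"dx": -0.04,"dy": -0.2,"dz": 0,"rx": 0,"ry": 0,"rz": 0},
  {"dx": -0.05,"dy": -0.3,"dz": 0,"rx": 0,"ry": 0,"rz": 0},
  {"dx": -0.07,"dy": -0.4,"dz": 0,"rx": 0,"ry": 0,"rz": 0},
  {"dx": -0.07,"dy": -0.4,"dz": 0,"rx": 0,"ry": 0,"rz": 0},
  {"dx": -0.07,"dy": -0.4,"dz": 0,"rx": 0,"ry": 0,"rz": 0},
  {"dx": -0.07,"dy": -0.4,"dz": 0,"rx": 0,"ry": 0,"rz": 0},
  {"dx": -0.07,"dy": -0.4,"dz": 0,"rx": 0,"ry": 0,"rz": 0},
  {"dx": -0.07,"dy": -0.4,"dz": 0,"rx": 0,"ry": 0,"rz": 0},
  {"dx": -0.07,"dy": -0.4,"dz": 0,"rx": 0,"ry": 0,"rz": 0},
  {"dx": -0.07,"dy": -0.4,"dz": 0,"rx": 0,"ry": 0,"rz": 0},
])

```text
t: 13.05
tcp_pos: [0.5086, 0.0657, 0.0765]
tool_rot: [0.767, 0.641, 0.001, 0.001]
force: [2.3, 4.8, 3.3]
finger_gap: 0.6
gripper_force: 2.5
```

move_arm([
  {"dx": -0.07,"dy": -0.4,"dz": 0,"rx": 0,"ry": 0,"rz": 0},
  {"dx": -0.07,"dy": -0.4,"dz": 0,"rx": 0,"ry": 0,"rz": 0},
  {"dx": -0.07,"dy": -0.4,"dz": 0,"rx": 0,"ry": 0,"rz": 0},
  {"dx": -0.07,"dy": -0.4,"dz": 0,"rx": 0,"ry": 0,"rz": 0},
  {"dx": -0.07,"dy": -0.4,"dz": 0,"rx": 0,"ry": 0,"rz": 0},
  {"dx": -0.07,"dy": -0.4,"dz": 0,"rx": 0,"ry": 0,"rz": 0},
  {"dx": -0.06,"dy": -0.3,"dz": 0,"rx": 0,"ry": 0,"rz": 0},
  {"dx": -0.04,"dy": -0.2,"dz": 0,"rx": 0,"ry": 0,"rz": 0},
  {"dx": -0.03,"dy": -0.14,"dz": 0,"rx": 0,"ry": 0,"rz": 0},
  {"dx": -0.02,"dy": -0.1,"dz": 0,"rx": 0,"ry": 0,"rz": 0},
])

```text
t: 14.3
tcp_pos: [0.494, -0.0124, 0.0762]
tool_rot: [0.767, 0.641, 0.0, 0.0]
force: [4.1, 3.3, 1.3]
finger_gap: 0.597
gripper_force: 2.1
```

move_arm([
  {"dx": -0.01,"dy": -0.06,"dz": 0,"rx": 0,"ry": 0,"rz": 0},
  {"dx": -0.01,"dy": -0.06,"dz": 0,"rx": 0,"ry": 0,"rz": 0},
  {"dx": -0.01,"dy": -0.06,"dz": 0,"rx": 0,"ry": 0,"rz": 0},
  {"dx": -0.01,"dy": -0.06,"dz": 0,"rx": 0,"ry": 0,"rz": 0},
  {"dx": -0.01,"dy": -0.04,"dz": 0,"rx": 0,"ry": 0,"rz": 0},
  {"dx": -0.01,"dy": -0.04,"dz": 0,"rx": 0,"ry": 0,"rz": 0},
  {"dx": -0.01,"dy": -0.04,"dz": 0,"rx": 0,"ry": 0,"rz": 0},
  {"dx": -0.01,"dy": -0.04,"dz": 0,"rx": 0,"ry": 0,"rz": 0},
  {"dx": 0,"dy": 0,"dz": 0,"rx": 0,"ry": 0,"rz": 0},
  {"dx": 0,"dy": 0,"dz": 0,"rx": 0,"ry": 0,"rz": 0},
])

```text
t: 15.55
tcp_pos: [0.4925, -0.0204, 0.0763]
tool_rot: [0.767, 0.642, 0.001, -0.0]
force: [5.6, 11.5, -0.3]
finger_gap: 0.598
gripper_force: 6.2
```

move_arm([
  {"dx": -0.01,"dy": -0.04,"dz": 0,"rx": 0,"ry": 0,"rz": 0},
  {"dx": 0,"dy": -0.04,"dz": 0,"rx": 0,"ry": 0,"rz": 0},
  {"dx": 0,"dy": -0.02,"dz": 0,"rx": 0,"ry": 0,"rz": 0},
  {"dx": 0,"dy": 0,"dz": 0,"rx": 0,"ry": 0,"rz": 0},
  {"dx": 0,"dy": 0,"dz": 0,"rx": 0,"ry": 0,"rz": 0},
  {"dx": 0,"dy": 0,"dz": 0,"rx": 0,"ry": 0,"rz": 0},
  {"dx": 0,"dy": 0,"dz": 0,"rx": 0,"ry": 0,"rz": 0},
  {"dx": 0,"dy": 0,"dz": 0,"rx": 0,"ry": 0,"rz": 0},
  {"dx": 0,"dy": 0,"dz": 0,"rx": 0,"ry": 0,"rz": 0},
  {"dx": 0,"dy": 0,"dz": 0,"rx": 0,"ry": 0,"rz": 0},
])

```text
t: 16.8
tcp_pos: [0.4924, -0.0206, 0.0763]
tool_rot: [0.767, 0.641, 0.002, -0.001]
force: [9.2, 21.4, 0.4]
finger_gap: 0.603
gripper_force: 11.6
```

The tool stopped while the force rose, so the drawer is at its stop. I'll back away, lift and check.

move_arm([
  {"dx": 0.04,"dy": 0.2,"dz": 0,"rx": 0,"ry": 0,"rz": 0},
  {"dx": 0.1,"dy": 0.6,"dz": 0,"rx": 0,"ry": 0,"rz": 0},
  {"dx": 0.15,"dy": 0.9,"dz": 0,"rx": 0,"ry": 0,"rz": 0},
  {"dx": 0.15,"dy": 0.9,"dz": 0,"rx": 0,"ry": 0,"rz": 0},
  {"dx": 0,"dy": 0,"dz": 1,"rx": 0,"ry": 0,"rz": 0},
  {"dx": 0,"dy": 0,"dz": 1,"rx": 0,"ry": 0,"rz": 0},
  {"dx": 0,"dy": 0,"dz": 1,"rx": 0,"ry": 0,"rz": 0},
  {"dx": 0,"dy": 0,"dz": 1,"rx": 0,"ry": 0,"rz": 0},
  {"dx": 0,"dy": 0,"dz": 1,"rx": 0,"ry": 0,"rz": 0},
  {"dx": 0,"dy": 0,"dz": 0,"rx": 0,"ry": 0,"rz": 0},
])

```text
t: 18.05
tcp_pos: [0.5028, 0.0403, 0.2025]
tool_rot: [0.767, 0.641, 0.001, 0.001]
force: [0.2, -0.8, -0.4]
finger_gap: 0.601
gripper_force: 0.0
```

```bash
python3 - <<'E'
from h import *
import cv2
a=cams.snapshot('top')[:,:,::-1];b=cams.snapshot('side')[:,:,::-1]
u=lambda i:cv2.resize(i,(400,600),interpolation=cv2.INTER_CUBIC)
cv2.imwrite('pics/m6.png',np.hstack([u(a[170:320,235:335]),u(b[165:315,215:315])]))
E
```

```text
(no output)
```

View pics/m6.png

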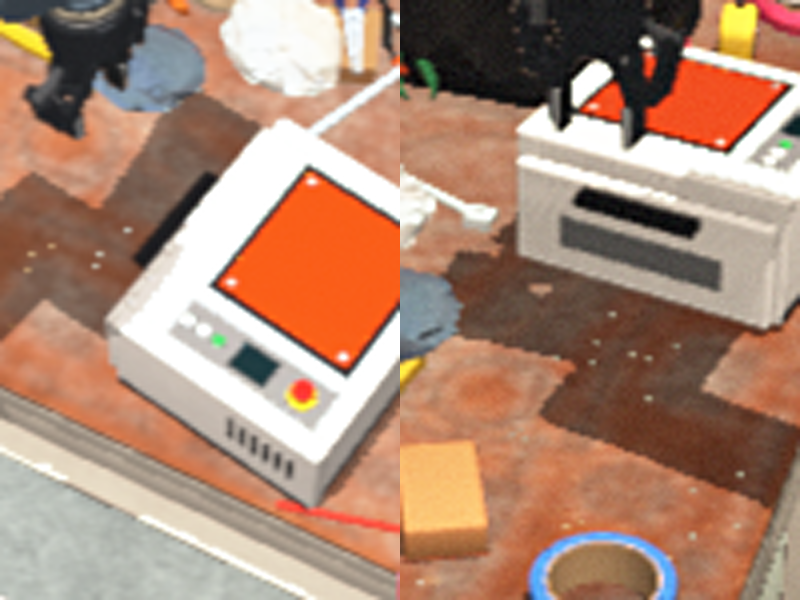

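Both views show the drawer's front panel flush against the housing (side crop 520–780, 160–320). The sanding block hasn't moved and the gripper is clear of everything.

```bash
python3 -c "
from station import order
print(order.sign_off())"
```

```text
the job is handed in; nothing more can be done
None
```

The carton was squared and centred on the bed plate to within about 3 mm, measured just before the drawer was pushed fully home (it is out of view inside); the bystanders were not touched, and the job is handed in.

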